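Tidy the vanity: fill and stack the two-tier tray and set out the toiletries

TASK

Tidy the vanity table. Lay the eyelash curler lengthwise in the middle of the large lower tray, stand the upper tray over it, centred inside the lower tray and lined up with it, and lay the lipstick in the upper tray. With left and front as seen from the robot (front is the side nearer to the robot), stand the pump bottle directly to the left of the brush canister and the cream jar directly in front of the pump bottle, about 3 cm clear between neighbours; set things down without dropping them, and leave the lower tray, the canister, the powder compact, the perfume and the succulent where they are.

Things in the scene. Friction and masses are not known exactly. Their poses are not given: they have to be found in the camera images.
- curler_mid (a point): Metal eyelash curler lying flat, 103 mm long, 63 mm over its two finger loops. Point: centre of its straight shank, 6 mm up; the shank (38 mm along x, 11 mm wide, 12 mm high, down to the surface) is where to grip it, across its width. x points to the jaw frame (31 mm wide, 17 mm high), ending 49 mm ahead of the point; the loops, 7 mm thick, end 54 mm behind. z up. 35 g.
- tier_mid (a point): Upper tray, white ceramic: narrow dish 176 (x) by 60 mm (y), 49 mm high, on two end legs. Point: dish centre, 41.5 mm above the feet. Straight sides from 34 to 49 mm up: grip there, across the 60 mm, at mid-length. Inside 164 by 48 mm, floor 40 mm up, walls 9 mm above it. Legs: 9 mm slabs 52 mm wide at the ends, 157 mm apart; below the dish it is open like a bridge. z up. 260 g.
- lipstick_mid (a point): Closed square lipstick lying on its side (black base, brass-coloured cap): 70 mm long (x), 22 mm wide and 22 mm high. The point is its centre, 11 mm up. 30 g.
- bottle_mid (a point): Frosted plastic pump bottle with a closed white press-top, standing upright: 42 mm diameter, straight-sided up to 64 mm, then shoulder, collar and pump head up to 96 mm. The point is on its axis, 48 mm up. 50 to 130 g.
- jar_mid (a point): Squat round cream jar, frosted body with aluminium screw lid, standing upright: 50 mm diameter (the lid, from 24 to 38 mm up; the body below is 49 mm), 38 mm high. The point is on its axis, 19 mm up. About 110 g.
- tray: Lower tray of the white ceramic stacking tray, the large rectangular dish: 208 mm (x) by 134 mm (y) and 18 mm high outside, walls 6 mm, floor 6 mm thick, so 196 by 122 mm inside. Loose, 0.9 kg; stays where it is. The origin is the centre of its underside; x runs along its length, z is up.
- canister: Cylindrical brushed-aluminium brush canister, 68 mm diameter and 85 mm high, holding make-up brushes that reach up to 152 mm (within 26 mm of its axis). Loose, 0.45 kg; stays where it is. The origin is on its axis at its foot. Its x axis points straight away from the robot's side of the table and its y axis to the robot's left.
- compact: Bystander: round black powder compact, closed, 60 mm diameter, 16 mm high. Origin at the centre of its underside.
- perfume: Bystander: amber glass perfume bottle with a round black cap, 32 by 50 mm and 87 mm high. Origin at the centre of its underside.
- succulent: Bystander: small succulent in a terracotta pot, 66 mm diameter, about 75 mm high. Origin at the centre of its underside.
Mind the look-alikes: they are no part of the job. Of the things that look like the part that bears lipstick_mid, take the one that is farthest from the robot's base at the start.

How it is judged:
At the end, for the whole second after the job is handed in: Curler on lower tray's floor within 20 mm of centre, 0.3 rad; upper tray level over it within 12 mm (length), 15 mm (width), 0.15 rad; lipstick flat in upper tray; bottle 85 mm left of canister axis, within 15 mm each way; jar 76 mm (15) from bottle axis, in front (25 sideways). At rest, upright (x of curler_mid in the frame of tray between -0.02 and 0.02 m and y of curler_mid in the frame of tray between -0.02 and 0.02 m and z of curler_mid in the frame of tray between 0.008 and 0.018 m and angle between the x axis of curler_mid and the x axis of tray, either way round below 0.3 rad and linear speed of each of curler, tier, lipstick, bottle, jar below 0.02 m/s and x of tier_mid in the frame of tray between -0.012 and 0.012 m and y of tier_mid in the frame of tray between -0.015 and 0.015 m and z of tier_mid in the frame of tray between 0.0435 and 0.051 m and angle between the x axis of tier_mid and the x axis of tray, either way round below 0.15 rad and angle between tier_mid's own z axis and vertical below 0.06 rad and x of lipstick_mid in the frame of tier_mid between -0.05 and 0.05 m and y of lipstick_mid in the frame of tier_mid between -0.02 and 0.02 m and z of lipstick_mid in the frame of tier_mid between 0.005 and 0.014 m and x of bottle_mid in the frame of canister between -0.015 and 0.015 m and y of bottle_mid in the frame of canister between 0.07 and 0.1 m and z of bottle_mid in the frame of canister between 0.043 and 0.053 m and angle between each of bottle_mid, jar_mid's own z axis and vertical below 0.1 rad and x of jar_mid in the frame of canister between -0.106 and -0.046 m and y of jar_mid in the frame of canister between 0.06 and 0.11 m and z of jar_mid in the frame of canister between 0.014 and 0.024 m and horizontal distance between jar_mid and bottle_mid between 0.061 and 0.091 m); the robot touches nothing.
It fails at once if the lower tray or the canister is shifted by more than 25 mm (distance of any of tray, canister from where it was at the start of the episode above 0.025 m).
It fails at once if the compact, perfume or succulent is shifted by more than 25 mm (distance of any of compact, perfume, succulent from where it was at the start of the episode above 0.025 m).
It fails at once if a thing is dropped (falls freely from more than about 18 mm) or knocked over ((linear speed of curler above 0.6 m/s and contact force between the fingers and curler below 0.05 N) or (linear speed of tier above 0.6 m/s and contact force between the fingers and tier below 0.05 N) or (linear speed of lipstick above 0.6 m/s and contact force between the fingers and lipstick below 0.05 N) or (linear speed of bottle above 0.6 m/s and contact force between the fingers and bottle below 0.05 N) or (linear speed of jar above 0.6 m/s and contact force between the fingers and jar below 0.05 N)).
It also fails if it takes over 144 s, if anything falls off the work surface, if the arm or the gripper's body presses on something with over 40 N, if the wrist force passes 120 N, or if a joint passes its speed limit or range.

ROBOT

A 7-joint arm with a two-finger parallel gripper is mounted at the origin on the work surface. World frame = base frame: x ahead of the robot, y to its left, z up, the work surface at z = 0. Lengths are in m, angles in rad, forces in N, time in s.
With the tool pointing down it reaches from about 0.425 to 0.925 m from the base axis. Payload 6.8 kg.
Tool frame: the origin (TCP) lies on the front face of the gripper's body, between the roots of the fingers; the fingertips stand 73 mm ahead of it and the grasp point (between the pads) lies 54 mm ahead of it (env.nose_length is the distance from the TCP to the fingertips, in m); z points along the fingers, y is the direction in which the jaws open and shut (so a half turn about z gives the same grasp; the last joint's range is limited). The gripper opens to 85 mm and grips with 20 to 120 N. Pads are 22 mm wide; open, the fingers measure 114 mm over their backs; the gripper's body (76 mm by 85 mm) begins 54 mm behind the grasp point. The pads swing forward as they close: fully open they stand 13 mm farther back than shut.
Start: joints at [-1.345, 0.477, 0.022, 1.555, -0.011, 1.109, -0.083], TCP at [0.221, 0.638, 0.304] pointing down, gripper open.
Joint ranges: [-2.96, 2.96], [-0.34, 2.1], [-1.41, 1.46], [0.24, 2.44], [-1.37, 4.51], [0.17, 1.92], [-2.96, 2.96]. Speed limits (rad/s): [2.39, 2.39, 3.14, 3.14, 3.14, 3.14, 3.14].

INTERFACE

Orientations are given as a unit quaternion [w, x, y, z].
In Python, from cell import env, kin, camera, calibration, job gives the robot as it stands. The module is installed in compiled form; this text tells all that it offers. Calls block until the motion is done:
- env.reach(position, orientation): joint-space move of the TCP to a pose.
- env.movel(position, velocity=0.15, rot=None, stop_force=None): straight line of the TCP; rot=None keeps the orientation; velocity is the mean speed in m/s. With stop_force (N) it stops when the force on the tool has changed by that much, and returns True; else False.
- env.goto_joints(angles): joint-space move.
- env.grip(opening, f_grip=None): finger opening in m; f_grip is the grip in N (None keeps the last); returns when the fingers have stopped.
- env.dwell(seconds).
- kin.inverse_kinematics(position, orientation): joint angles nearest the present ones, or None.
- env.get_state(): the state.
- camera(name): name is "side" or "top"; returns (picture, depth): 384x512x3 uint8, blue, green, red; 384x512 float32, m along the optical axis (not along the pixel's ray), 0 where there is no reading.
- calibration(name): a dict with "fx", "fy", "cx", "cy" (pixels), "k1" (the pictures are not rectified: a ray, as slopes to the right and down, at radius r is drawn at 1 + k1 r^2 times it, then the intrinsics apply), "rvec" (rotation vector, rad) and "tvec" (3), from world to camera coordinates, as OpenCV has them. Camera axes: x right, y down, z forward; pixel columns grow to the right and rows downward; lengths in m; the calibration is good to about 2 mm. A picture is of the moment at which its call begins. calibration takes no time and is no camera call.
A pose or a line that the arm cannot do raises env.PlanningError and nothing moves.
- job.job_done(): hands the job in, once; it reports no verdict.
The state is a dict: "time": time; "qpos": joint angles; "joint_velocities": joint speeds; "joint_torque": joint torques, N m; "tcp_pos": TCP position; "orientation": TCP orientation; "force": force on the tool from outside, world axes, zero at the start; "torque": the same for the moment, N m; "opening": finger opening in m.
Only numpy, scipy, OpenCV 4.12 (cv2) and the standard library are available. Lean on these libraries where they do the work, as an engineer would, in place of code of your own. Each camera call takes 0.05 s, during which the arm holds its last target.

## Working session

There is one attempt and no reset: what is moved stays moved. The work goes in short steps, each a Python script; the robot and the scene stay as the last script left them, time stands still between calls to the robot, and variables do not carry over. Pictures are saved under pics/ and viewed, and the job is handed in when it is done.

```bash
mkdir -p pics; ls; cat > h.py <<'E'
import numpy as np, cv2
from cell import env, kin, camera, calibration, job
def cal(n):
    c=calibration(n); R=cv2.Rodrigues(np.array(c["rvec"],float))[0]; t=np.array(c["tvec"],float)
    K=np.array([[c["fx"],0,c["cx"]],[0,c["fy"],c["cy"]],[0,0,1.]]); d=np.array([c["k1"],0,0,0,0.])
    return K,d,R,t
def rays(n,uv):
    K,d,R,t=cal(n); p=cv2.undistortPoints(np.array(uv,float).reshape(-1,1,2),K,d).reshape(-1,2)
    v=np.c_[p,np.ones(len(p))]
    return -R.T@t, v@R, v
def onplane(n,uv,z):
    o,v,_=rays(n,uv); return o+v*((z-o[2])/v[:,2])[:,None]
def proj(n,P):
    K,d,R,t=cal(n); return cv2.projectPoints(np.array(P,float).reshape(-1,1,3),R,t,K,d)[0].reshape(-1,2)
def cloud(n,dep):
    h,w=dep.shape; uu,vv=np.meshgrid(np.arange(w),np.arange(h))
    o,v,_=rays(n,np.c_[uu.ravel(),vv.ravel()])
    P=o+v*dep.reshape(-1,1); P[dep.ravel()<=0]=np.nan
    return P.reshape(h,w,3)
E
python3 - <<'E'
from h import *
for n in("top","side"):
    im,d=camera(n); cv2.imwrite(f"pics/{n}0.png",im); np.savez(f"{n}0.npz",im=im,d=d)
    K,dd,R,t=cal(n); print(n,-R.T@t,R[2],K[0,0],dd[0])
    print((d>0).mean())
print(env.get_state())
E
```

```text
pics
top [ 0.38321452 -0.0031214   1.27507845] [ 0.0819484  -0.01328274 -0.99654806] 467.76930244834267 -0.014584898589137422
0.995849609375
side [ 0.38670987 -0.70934628  0.87176854] [ 0.09987275  0.64870348 -0.75445956] 353.526987946389 0.034283253236639125
0.9957987467447916
{'time': 0.1, 'qpos': array([-1.34509927,  0.47773264,  0.02235085,  1.55635702, -0.01151474,
        1.10928576, -0.08308301]), 'joint_velocities': array([ 0.00171766, -0.00151752,  0.00053446, -0.00171104,  0.00055669,
       -0.00154182,  0.00031161]), 'joint_torque': array([ 4.04791135e-03, -5.97762072e+01,  1.61337957e+00, -2.81957871e+01,
        1.28151878e-02,  5.03874835e-03, -2.61614389e-05]), 'tcp_pos': array([0.22102015, 0.63735095, 0.30301092]), 'orientation': array([-8.22095787e-05,  1.66113324e-01,  9.86106322e-01, -8.23219494e-04]), 'force': array([ 0.1719097 , -0.01861818,  0.33246894]), 'torque': array([ 0.07517428, -0.00048339,  0.02715318]), 'opening': 0.08532058416737343}
```

View pics/top0.png

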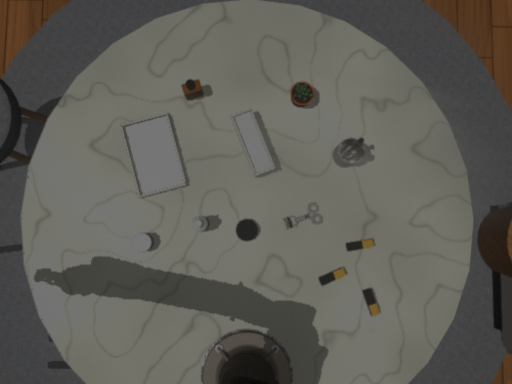

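View pics/side0.png

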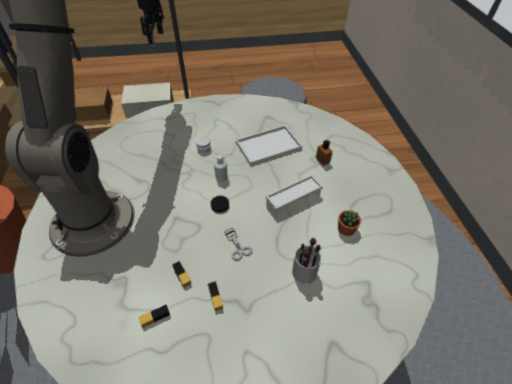

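The top view has x up and y to the left. It shows the tray at (155,155), tier (254,143), curler (305,216), canister (351,151), bottle (201,223), jar (144,242), compact (247,230), perfume (192,89), succulent (303,94), and lipsticks at (360,244), (333,276) and (372,302).

Next I'll measure each one with height masks.

```bash
python3 - <<'E'
from h import *
for n in("top","side"):
    f=np.load(f"{n}0.npz"); P=cloud(n,f["d"]); np.save(f"P_{n}.npy",P)
    z=P[...,2]; print(n,"table z",np.nanmedian(z[(np.hypot(P[...,0]-.4,P[...,1])<.3)]), np.nanstd(z[(np.hypot(P[...,0]-.4,P[...,1])<.3)&(abs(z)<.02)]))
    m=((z>0.0055)&(z<.2)&(P[...,0]>.25)&(np.hypot(P[...,0]-.4,P[...,1])<.62)).astype(np.uint8)
    k,l,s,c=cv2.connectedComponentsWithStats(m,connectivity=8)
    for i in range(1,k):
        if s[i,4]<12: continue
        Q=P[l==i]; print(c[i].round(1),s[i,4],"mean",Q.mean(0).round(3),"zmax",Q[:,2].max().round(3),"range",(Q.max(0)-Q.min(0)).round(3))
    im=cv2.resize(f["im"],None,fx=1,fy=1)
t=np.load("top0.npz")["im"]
cv2.imwrite("pics/c1.png",cv2.resize(t[190:320,270:400],None,fx=4.5,fy=4.5,interpolation=cv2.INTER_CUBIC))
cv2.imwrite("pics/c2.png",cv2.resize(t[70:260,110:390],None,fx=2.8,fy=2.8,interpolation=cv2.INTER_CUBIC))
E
```

```text
top table z 0.00027494393666982475 0.0037262282046032183
[192.1  89.3] 327 mean [0.756 0.151 0.056] zmax 0.093 range [0.062 0.057 0.088]
[302.  94.] 487 mean [ 0.749 -0.143  0.05 ] zmax 0.075 range [0.067 0.071 0.069]
[253.  142.7] 1518 mean [ 0.617 -0.012  0.042] zmax 0.056 range [0.183 0.118 0.05 ]
[153.  154.7] 2336 mean [0.587 0.26  0.01 ] zmax 0.024 range [0.234 0.184 0.019]
[349.1 151.8] 633 mean [ 0.59  -0.263  0.071] zmax 0.152 range [0.085 0.087 0.147]
[316.  214.6] 82 mean [ 0.428 -0.186  0.007] zmax 0.014 range [0.06  0.03  0.009]
[309.4 208.6] 13 mean [ 0.444 -0.167  0.008] zmax 0.014 range [0.016 0.008 0.008]
[301.8 218.2] 74 mean [ 0.418 -0.147  0.011] zmax 0.017 range [0.036 0.049 0.011]
[200.4 223.7] 230 mean [0.399 0.121 0.071] zmax 0.1 range [0.039 0.041 0.095]
[288.2 222.9] 55 mean [ 0.405 -0.11   0.012] zmax 0.021 range [0.035 0.03  0.015]
[246.7 230.1] 389 mean [0.384 0.002 0.016] zmax 0.023 range [0.059 0.057 0.017]
[143.  242.4] 317 mean [0.349 0.274 0.035] zmax 0.046 range [0.047 0.049 0.04 ]
[359.8 245. ] 232 mean [ 0.347 -0.301  0.021] zmax 0.027 range [0.03
[... 754 characters left out ...]
039] zmax 0.051 range [0.186 0.12  0.045]
[219.  202.7] 250 mean [ 0.385 -0.001  0.014] zmax 0.02 range [0.057 0.061 0.014]
[348.6 221.6] 465 mean [ 0.749 -0.151  0.045] zmax 0.073 range [0.065 0.066 0.067]
[232.5 236.7] 89 mean [ 0.413 -0.13   0.011] zmax 0.017 range [0.038 0.067 0.012]
[307.  261.6] 933 mean [ 0.592 -0.274  0.069] zmax 0.151 range [0.067 0.118 0.145]
[243.8 250.6] 21 mean [ 0.44  -0.179  0.007] zmax 0.008 range [0.019 0.023 0.003]
[238.5 255.1] 15 mean [ 0.423 -0.192  0.007] zmax 0.01 range [0.015 0.022 0.005]
[181.9 274.7] 198 mean [ 0.267 -0.235  0.018] zmax 0.023 range [0.037 0.073 0.018]
[214.5 295.8] 245 mean [ 0.348 -0.307  0.019] zmax 0.024 range [0.033 0.071 0.018]
```

View pics/c1.png

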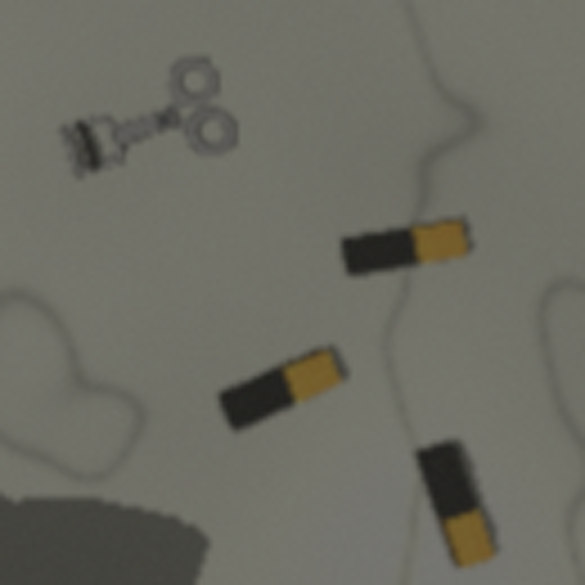

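View pics/c2.png

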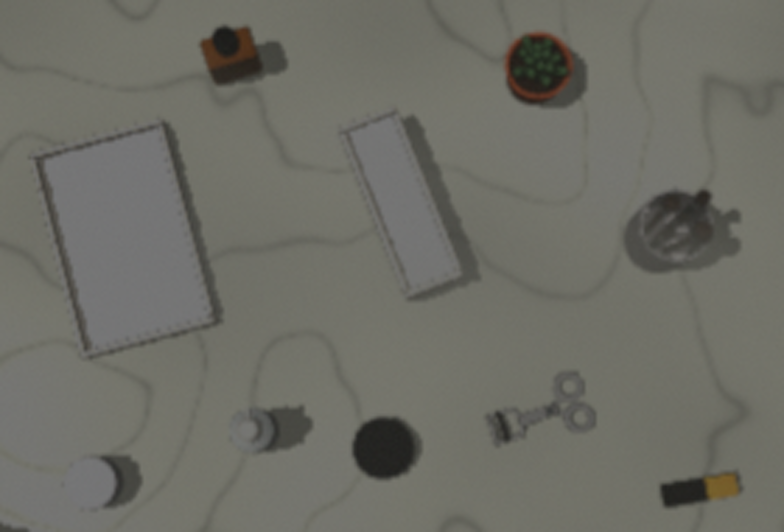

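```bash
python3 - <<'E'
from h import *
def rect(n,mask,z,lab):
    cs,_=cv2.findContours(mask.astype(np.uint8),cv2.RETR_EXTERNAL,cv2.CHAIN_APPROX_NONE)
    c=max(cs,key=cv2.contourArea).reshape(-1,2)
    X=onplane(n,c,z)[:,:2]
    (x,y),(w,h),a=cv2.minAreaRect((X*1000).astype(np.float32))
    if w<h: w,h,a=h,w,a+90
    # centroid based moments on polygon
    M=cv2.moments((X*1e3).astype(np.float32).reshape(-1,1,2)); cx,cy=M["m10"]/M["m00"],M["m01"]/M["m00"]
    th=.5*np.arctan2(2*M["mu11"],M["mu20"]-M["mu02"])
    print(n,lab,"rect",np.round([x,y,w,h,(a+90)%180-90],1),"mom",round(cx,1),round(cy,1),round(np.degrees(th),1),"area",round(M["m00"]))
for n in("top","side"):
    f=np.load(f"{n}0.npz"); im=f["im"]; P=np.load(f"P_{n}.npy"); g=cv2.cvtColor(im,cv2.COLOR_BGR2GRAY); hsv=cv2.cvtColor(im,cv2.COLOR_BGR2HSV)
    X,Y,Z=P[...,0],P[...,1],P[...,2]
    def near(x,y,r): return np.hypot(X-x,Y-y)<r
    for (x,y,r,lab,z) in((.587,.258,.13,"tray",.010),(.617,-.014,.11,"tier",.042)):
        m=near(x,y,r); v=g[m]; t,_=cv2.threshold(v.reshape(-1,1),0,255,cv2.THRESH_BINARY+cv2.THRESH_OTSU); sat=hsv[...,1]
        print(lab,"otsu",t, np.percentile(v,[5,25,50,75,95]), np.percentile(sat[m],[5,25,50,75,95]))
        rect(n,m&(sat<20)&(g>t),z,lab+" bright")
    m=near(.385,0,.05)&(g<70); rect(n,m,.016,"compact")
    for (x,y) in((.347,-.303),(.266,-.232)):
        m=near(x,y,.06)&((g<60)|(hsv[...,1]>100)); rect(n,m,.022,"lip")
        m=near(x,y,.06)&(hsv[...,1]>100)&(g>60); rect(n,m,.022,"cap")
E
```

```text
tray otsu 97.0 [ 82. 110. 114. 117. 118.] [ 0.  2. 16. 20. 23.]
top tray bright rect [571.9 282.8 207.9 185.5  16.2] mom 581.1 257.6 8.6 area 24560
tier otsu 98.0 [ 81. 109. 113. 115. 116.] [ 2. 13. 20. 20. 22.]
top tier bright rect [617.7   2.  180.9  89.3  22. ] mom 621.7 -6.2 25.5 area 10858
top compact rect [385.9   1.2  59.   56.2 -89.5] mom 385.9 1.2 -76.2 area 2616
top lip rect [ 348.6 -299.7   72.5   21.   -80.2] mom 348.6 -299.6 -79.8 area 1290
top cap rect [ 352.2 -320.5   30.4   21.   -80.2] mom 352.3 -320.2 -80.2 area 515
top lip rect [ 265.4 -225.5   69.8   22.4  -65.3] mom 264.8 -225.0 -66.5 area 1329
top cap rect [ 273.4 -243.5   29.9   21.1  -63.5] mom 272.8 -244.0 -64.6 area 527
tray otsu 144.0 [ 93. 159. 175. 192. 193.] [ 4.  5. 13. 16. 19.]
side tray bright rect [584.2 242.7 255.6 254.2  -8.4] mom 584.1 246.2 -66.6 area 37328
tier otsu 139.0 [ 90. 110. 175. 182. 193.] [ 5. 12. 15. 16. 19.]
side tier bright rect [606.1 -47.6 209.7 209.2  -2.9] mom 608.6 -37.2 89.9 area 24090
side compact rect [386.2  -6.9  64.8  53.2  84.2] mom 386.5 -7.2 -88.2 area 2741
side lip rect [ 349.4 -308.5   73.6   20.9  -78.3] mom 349.8 -309.3 -80.2 area 1208
side cap rect [ 353.  -325.7   38.4   20.9  -79.4] mom 352.4 -324.5 -84.0 area 613
side lip rect [ 266.7 -234.3   74.7   22.   -65. ] mom 266.6 -234.9 -66.0 area 1340
side cap rect [ 273.7 -250.    39.6   21.5  -67.7] mom 272.4 -246.9 -66.6 area 627
```

```bash
python3 - <<'E'
from h import *
for n in("top","side"):
    f=np.load(f"{n}0.npz"); im=f["im"]; P=np.load(f"P_{n}.npy"); g=cv2.cvtColor(im,cv2.COLOR_BGR2GRAY); s=cv2.cvtColor(im,cv2.COLOR_BGR2HSV)[...,1]
    X,Y=P[...,0],P[...,1]
    sf=cv2.medianBlur(s,3)
    for (x,y,r,lab,zs) in((.587,.258,.15,"tray",(.006,.018)),(.617,-.014,.12,"tier",(.040,.049))):
        m=(np.hypot(X-x,Y-y)<r)&(sf<9)&(g>100)
        m=cv2.morphologyEx(m.astype(np.uint8),cv2.MORPH_OPEN,np.ones((3,3)))
        cs,_=cv2.findContours(m,cv2.RETR_EXTERNAL,cv2.CHAIN_APPROX_NONE); c=max(cs,key=cv2.contourArea).reshape(-1,2)
        for z in zs:
            Q=onplane(n,c,z)[:,:2]*1e3; (a,b),(w,h),t=cv2.minAreaRect(Q.astype(np.float32))
            if w<h:w,h,t=h,w,t+90
            M=cv2.moments(Q.astype(np.float32).reshape(-1,1,2))
            print(n,lab,z,np.round([a,b,w,h,(t+90)%180-90],1),"mom",round(M["m10"]/M["m00"],1),round(M["m01"]/M["m00"],1),round(np.degrees(.5*np.arctan2(2*M["mu11"],M["mu20"]-M["mu02"])),1))
        v=im.copy(); cv2.drawContours(im,[c.reshape(-1,1,2)],-1,(0,0,255),1)
    if n=="top": cv2.imwrite("pics/cont_top.png",cv2.resize(im[100:210,110:300],None,fx=4,fy=4,interpolation=cv2.INTER_NEAREST))
    else: cv2.imwrite("pics/cont_side.png",cv2.resize(im[120:230,180:370],None,fx=4,fy=4,interpolation=cv2.INTER_NEAREST))
E
```

```text
top tray 0.006 [586.7 254.9 196.8 120.4  15.9] mom 586.7 255.0 16.4
top tray 0.018 [584.8 252.5 195.  119.3  15.9] mom 584.8 252.6 16.4
top tier 0.04 [620.9 -13.1 162.3  47.8  21.8] mom 621.4 -13.2 22.3
top tier 0.049 [619.1 -13.1 161.1  47.4  21.8] mom 619.7 -13.1 22.3
side tray 0.006 [589.7 257.3 202.8 116.1  16.3] mom 587.6 256.6 16.0
side tray 0.018 [586.9 243.9 200.  114.5  16.3] mom 584.8 243.2 16.0
side tier 0.04 [619.7 -13.3 165.1  46.2  22.5] mom 619.7 -13.2 22.8
side tier 0.049 [617.2 -20.8 163.3  45.7  22.5] mom 617.2 -20.7 22.8
```

View pics/cont_top.png

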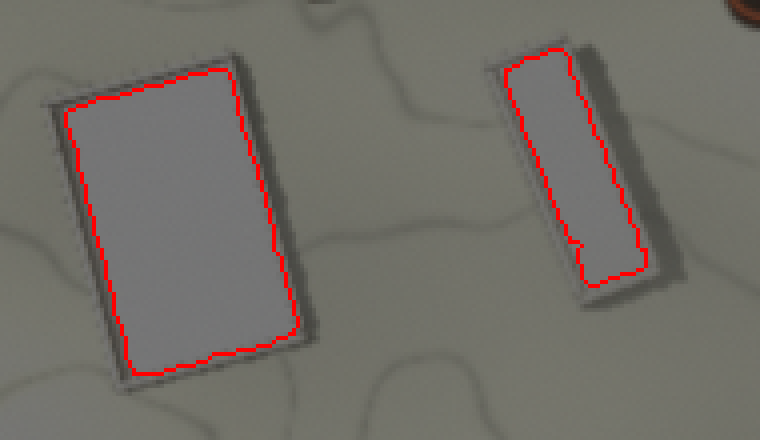

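View pics/cont_side.png

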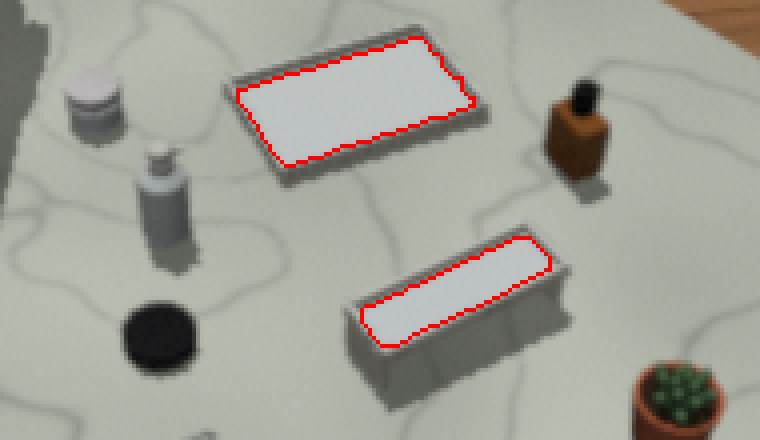

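```bash
python3 - <<'E'
from h import *
from scipy.optimize import least_squares
def fitc(n,m,z,r,lab):
    cs,_=cv2.findContours(m.astype(np.uint8),cv2.RETR_EXTERNAL,cv2.CHAIN_APPROX_NONE); c=max(cs,key=cv2.contourArea).reshape(-1,2)
    Q=onplane(n,c,z)[:,:2]; o=rays(n,c[:1])[0][:2]
    c0=Q.mean(0); u=(c0-o)/np.linalg.norm(c0-o)
    (x,y),R=cv2.minEnclosingCircle((Q*1e3).astype(np.float32))
    sel=((Q-c0)@u)>-0.25*r   # far side only, and flanks
    s=least_squares(lambda p:np.hypot(*(Q[sel]-p[:2]).T)-p[2],[*c0,r],loss="soft_l1",f_scale=.002).x
    sz=least_squares(lambda p:np.hypot(*(Q[sel]-p[:2]).T)-(r-.0012),c0,loss="soft_l1",f_scale=.002).x
    print(n,lab,"enc",round(x,1),round(y,1),round(R,1),"free",(s*1e3).round(1),"fixedR",(sz*1e3).round(1))
for n in("top","side"):
    f=np.load(f"{n}0.npz"); im=f["im"]; P=np.load(f"P_{n}.npy"); X,Y,Z=P[...,0],P[...,1],P[...,2]
    Zs=cv2.medianBlur(Z.astype(np.float32),3)
    near=lambda x,y,r: np.hypot(X-x,Y-y)<r
    fitc(n,near(.35,.272,.05)&(Zs>.026),.038,.025,"jar")
    fitc(n,near(.40,.117,.05)&(Zs>.075),.09,.013,"bot head")
    fitc(n,near(.40,.117,.05)&(Zs>.05),.064,.021,"bot body")
    fitc(n,near(.592,-.266,.055)&(Zs>.07),.085,.034,"can")
    m=near(.75,-.145,.06)&(Zs>.04); fitc(n,m,.05,.033,"succ")
    if 1:
        V=im.copy()
        for (x,y,z,r) in((.35,.272,.038,.025),(.4,.117,.064,.021),(.592,-.266,.085,.034)): pass
    h=Z[near(.4,.117,.03)]
    for (x,y,lab) in((.35,.272,"jar"),(.4,.117,"bot"),(.592,-.266,"can")):
        q=P[near(x,y,.06)&(Zs>.012)]; print(n,lab,"x",np.percentile(q[:,0],[3,97]).round(3),"y",np.percentile(q[:,1],[3,97]).round(3))
f=np.load("top0.npz")["im"]; s=np.load("side0.npz")["im"]
A=[(f,351,151),(f,201,223),(f,144,242),(f,305,216)]; B=[(s,307,262),(s,220,168),(s,203,144),(s,237,243)]
row=lambda L:np.hstack([cv2.resize(i[y-25:y+25,x-25:x+25],(200,200),interpolation=cv2.INTER_CUBIC) for i,x,y in L])
cv2.imwrite("pics/c3.png",np.vstack([row(A),row(B)]))
E
```

```text
top jar enc 349.2 275.7 25.7 free [349.  277.7  22.8] fixedR [349.1 276.4]
top bot head enc 404.4 122.3 14.5 free [402.6 120.3  12.5] fixedR [402.6 121.2]
top bot body enc 400.3 122.8 21.3 free [400.  123.7  19.7] fixedR [400.  123.5]
top can enc 599.2 -271.9 33.5 free [ 605.6 -276.    20.9] fixedR [ 591.1 -263.7]
top succ enc 750.7 -143.0 33.0 free [ 751.7 -143.5   31. ] fixedR [ 750.8 -143.1]
top jar x [0.329 0.369] y [0.254 0.298]
top bot x [0.381 0.417] y [0.104 0.141]
top can x [0.559 0.623] y [-0.296 -0.233]
side jar enc 349.4 270.0 29.7 free [350.3 273.3  23.3] fixedR [350.3 272.8]
side bot head enc 400.0 119.1 17.1 free [401.9 124.3  11.3] fixedR [401.9 123.9]
side bot body enc 399.6 128.0 36.0 free [401.3 141.6  19. ] fixedR [401.4 140.8]
side can enc 599.1 -257.9 51.4 free [ 602.2 -249.4   26. ] fixedR [ 600.2 -243.7]
side succ enc 751.2 -144.7 35.0 free [ 753.8 -143.2   30.9] fixedR [ 753.3 -144.1]
side jar x [0.329 0.372] y [0.252 0.296]
side bot x [0.382 0.419] y [0.104 0.129]
side can x [0.562 0.626] y [-0.301 -0.236]
```

View pics/c3.png

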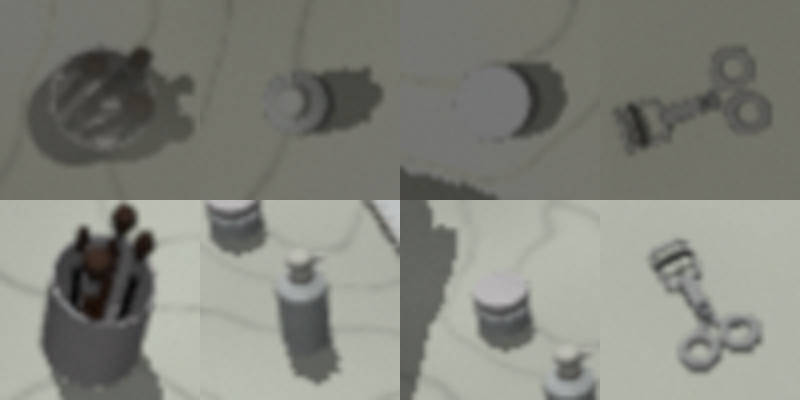

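```bash
python3 - <<'E'
from h import *
print("can top",onplane("top",[[351.7,150.7]],.085),"side",onplane("side",[[307.7,256.5]],.085))
for n,pz in(("top",(305,216)),("side",(237,243))):
    f=np.load(f"{n}0.npz"); im=f["im"].astype(float); P=np.load(f"P_{n}.npy"); g=im.mean(2); 
    bg=np.median(g[pz[1]-25:pz[1]+25,pz[0]-25:pz[0]+25])
    s=cv2.cvtColor(f["im"],cv2.COLOR_BGR2HSV)[...,1].astype(float)
    m=((g<bg-9)|(s<np.median(s[pz[1]-25:pz[1]+25,pz[0]-25:pz[0]+25])-9))
    w=np.zeros_like(m); w[pz[1]-22:pz[1]+22,pz[0]-22:pz[0]+22]=1
    m=(m&w).astype(np.uint8)
    m=cv2.morphologyEx(m,cv2.MORPH_CLOSE,np.ones((3,3)))
    k,l,st,c=cv2.connectedComponentsWithStats(m,connectivity=8); i=1+np.argmax(st[1:,4]); v,u=np.nonzero(l==i)
    Q=onplane(n,np.c_[u,v],.006)[:,:2]*1e3
    (a,b),(ww,hh),t=cv2.minAreaRect(Q.astype(np.float32)); 
    if ww<hh: ww,hh,t=hh,ww,t+90
    print(n,"rect",np.round([a,b,ww,hh,t],1))
    d=np.array([np.cos(np.radians(t)),np.sin(np.radians(t))]); 
    # orient to jaw: +y
    if d[1]<0:d=-d
    e=np.array([-d[1],d[0]]); q=Q-[a,b]; s1=q@d; s2=q@e
    for lo in range(-55,55,8):
        k=(s1>=lo)&(s1<lo+8)
        if k.any(): print(lo,"w",round(s2[k].max()-s2[k].min(),1),"mid",round((s2[k].max()+s2[k].min())/2,1),k.sum())
    p=np.array([a,b])+d*2.5; print("pt est",p,"dir",np.degrees(np.arctan2(d[1],d[0])))
    V=f["im"].copy(); V[l==i]=(0,0,255); cv2.imwrite(f"pics/cur_{n}.png",cv2.resize(V[pz[1]-25:pz[1]+25,pz[0]-25:pz[0]+25],None,fx=6,fy=6,interpolation=cv2.INTER_NEAREST))
E
python3 -c "
import cv2,numpy as np
cv2.imwrite('pics/cur.png',np.hstack([cv2.imread('pics/cur_top.png'),cv2.imread('pics/cur_side.png')]))"
```

```text
can top [[ 0.59073052 -0.26710697  0.085     ]] side [[ 0.59338171 -0.26837743  0.085     ]]
top rect [ 420.2 -148.6  103.3   62.5  110. ]
-55 w 54.0 mid 0.3 23
-47 w 60.9 mid 0.1 62
-39 w 62.5 mid 0.0 48
-31 w 60.0 mid -0.5 64
-23 w 43.7 mid 2.3 35
-15 w 14.6 mid 0.4 17
-7 w 13.7 mid 0.7 16
1 w 15.3 mid 0.6 17
9 w 19.6 mid 0.8 21
17 w 32.5 mid 1.1 35
25 w 34.2 mid 0.1 37
33 w 34.2 mid -0.1 38
41 w 34.2 mid -0.3 39
49 w 31.6 mid 0.1 13
pt est [ 419.31887382 -146.24562378] dir 109.96565628051758
side rect [ 420.3 -149.4  115.9   66.8  109. ]
-55 w 58.5 mid 1.9 49
-47 w 65.3 mid 0.8 58
-39 w 65.5 mid -0.7 58
-31 w 60.7 mid -1.0 49
-23 w 35.0 mid -1.2 26
-15 w 17.1 mid -0.4 15
-7 w 18.3 mid -0.3 16
1 w 16.8 mid 0.1 15
9 w 29.1 mid 2.8 22
17 w 31.8 mid 1.1 27
25 w 36.0 mid 0.2 28
33 w 37.3 mid 0.4 31
41 w 35.3 mid -0.1 27
49 w 32.3 mid 1.1 24
pt est [ 419.4643296  -147.05295683] dir 109.00466346740724
```

View pics/cur.png

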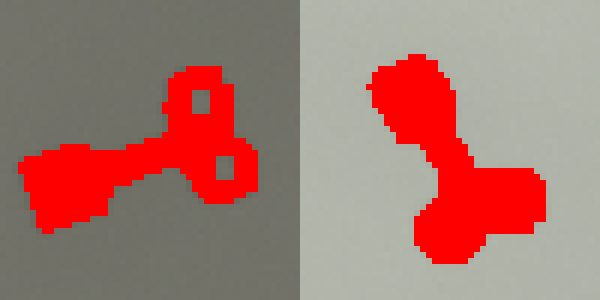

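Each point matches its known size and height in both views. The lipstick farthest from the base is the one at (0.348, -0.302), 0.46 m away. Next I'll plan and check IK.

```bash
cat >> h.py <<'E'
def quat(deg):
    a=np.radians(deg)/2; return np.array([0,np.cos(a),np.sin(a),0])
TRAY=np.array([.5870,.2555]); TYAW=16.2
S=dict(curler=(np.array([.4194,-.1466]),109.5),tier=(np.array([.6205,-.0132]),22.3),lip=(np.array([.348,-.302]),-80.0+180),
 bottle=(np.array([.4005,.1220]),0),jar=(np.array([.3495,.2750]),0),can=(np.array([.592,-.2675]),0))
def st(): 
    s=env.get_state(); return "t=%.1f tcp=%s f=%s open=%.4f"%(s["time"],np.round(s["tcp_pos"],4),np.round(s["force"],1),s["opening"])
E
python3 - <<'E'
from h import *
for nm,p,z,yaws in [("curler",S["curler"][0],.076,(109.5,-70.5)),("place",TRAY,.082,(16.2,196.2)),("tier",S["tier"][0],.0955,(22.3,202.3)),
 ("lip",S["lip"][0],.084,(100,-80)),("bottle",S["bottle"][0],.104,range(0,360,45)),("bplace",[.592,-.1825],.104,(90,-90,0,180,60,120,45,135)),("jar",S["jar"][0],.084,range(0,360,45)),("jplace",[.516,-.1825],.084,(0,180,150,30))]:
    for y in yaws:
        r=[]
        for zz in(z,.25):
            q=kin.inverse_kinematics([p[0],p[1],zz],quat(y)); r.append(None if q is None else np.round(q,2)[[0,1,3,5,6]])
        print(nm,y,r)
E
```

```text
curler 109.5 [array([-0.15,  0.53,  2.27,  0.43,  1.04]), array([-0.62,  0.23,  2.18,  0.84,  0.83])]
curler -70.5 [array([0.91, 0.66, 2.2 , 0.67, 2.9 ]), array([-0.84,  0.42,  2.19,  0.91, -2.02])]
place 16.2 [array([-0.87,  0.76,  1.81,  0.72, -1.34]), array([-0.96,  0.54,  1.73,  1.  , -1.47])]
place 196.2 [array([-0.52,  0.69,  1.79,  0.67,  1.36]), array([-0.57,  0.47,  1.7 ,  0.97,  1.38])]
tier 22.3 [array([-0.55,  0.76,  1.86,  0.76, -0.69]), array([-0.62,  0.54,  1.78,  0.99, -0.87])]
tier 202.3 [array([-0.19,  0.65,  1.84,  0.66,  2.  ]), array([-0.35,  0.46,  1.76,  0.95,  2.05])]
lip 100 [array([0.08, 0.59, 2.24, 0.52, 1.45]), array([-0.15,  0.25,  2.15,  0.85,  1.04])]
lip -80 [array([-0.19,  0.82,  2.26,  0.78, -1.3 ]), array([-0.43,  0.47,  2.16,  0.94, -1.76])]
bottle 0 [array([-0.93,  0.47,  2.33,  0.48, -1.44]), array([-1.1 ,  0.13,  2.23,  0.82, -1.87])]
bottle 45 [array([-0.79,  0.44,  2.32,  0.45, -0.83]), array([-1.01,  0.12,  2.22,  0.82, -1.11])]
bottle 90 [array([-0.71,  0.42,  2.31,  0.44, -0.14]), array([-0.9 ,  0.12,  2.22,  0.82, -0.35])]
bottle 135 [arra
[... 1747 characters left out ...]
83,  0.78])]
jar 225 [array([-0.71,  0.47,  2.24,  0.43,  1.43]), array([-0.75,  0.17,  2.14,  0.84,  1.53])]
jar 270 [array([-0.59,  0.48,  2.23,  0.45,  2.07]), array([-0.62,  0.18,  2.13,  0.84,  2.29])]
jar 315 [array([-0.46,  0.5 ,  2.22,  0.49,  2.72]), array([-1.84,  0.42,  2.19,  0.91, -2.57])]
jplace 0 [array([-0.27,  0.69,  2.04,  0.64, -0.7 ]), array([-0.53,  0.51,  1.96,  0.96, -0.83])]
jplace 180 [array([-0.  ,  0.6 ,  2.03,  0.56,  2.08]), array([-0.37,  0.41,  1.95,  0.91,  2.14])]
jplace 150 [array([-0.1 ,  0.62,  2.03,  0.58,  1.69]), array([-0.44,  0.44,  1.96,  0.93,  1.68])]
jplace 30 [array([-0.28,  0.7 ,  2.05,  0.65, -0.16]), array([-0.53,  0.5 ,  1.96,  0.96, -0.31])]
```

```bash
python3 - <<'E'
from h import *
p,y=S["curler"]
print(env.nose_length)
env.reach([p[0],p[1],.20],quat(y)); env.grip(.028,30); print(st())
print(env.movel([p[0],p[1],.11],.2)); s=env.movel([p[0],p[1],.0755],.05,stop_force=6); print(s,st())
E
python3 - <<'E'
from h import *
for n in("top","side"):
    im,d=camera(n); cv2.imwrite(f"pics/{n}1.png",im)
im=cv2.imread("pics/side1.png"); cv2.imwrite("pics/s1c.png",cv2.resize(im[190:300,170:330],None,fx=4,fy=4,interpolation=cv2.INTER_CUBIC))
E
```

```text
0.0726
t=3.5 tcp=[ 0.4194 -0.1466  0.2   ] f=[ 0.1 -0.3  0.4] open=0.0281
False
False t=5.0 tcp=[ 0.4194 -0.1468  0.0755] f=[-0.4  0.4  0.6] open=0.0283
```

View pics/s1c.png

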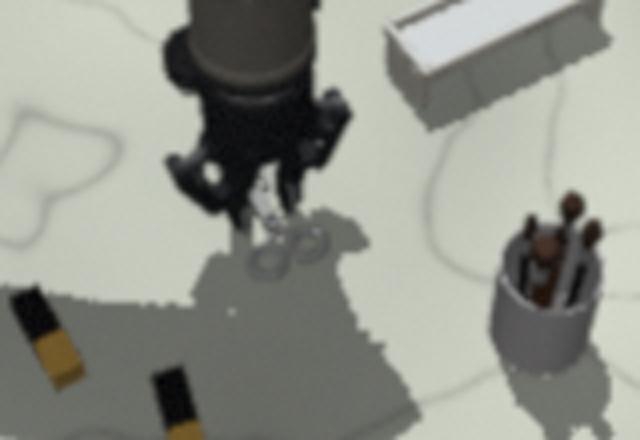

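The crop shows the fingers straddling the shank at about (265,200), with no contact. I'll close and carry.

```bash
python3 - <<'E'
from h import *
p,y=S["curler"]
env.grip(0.0,30); print(st())
env.movel([p[0],p[1],.20],.15); print(st())
env.reach([*TRAY,.20],quat(196.2)); print(st())
env.movel([*TRAY,.11],.15); s=env.movel([*TRAY,.0805],.04,stop_force=4); print(s,st())
E
```

```text
t=5.4 tcp=[ 0.4196 -0.1466  0.0758] f=[-0.8 -0.1  5.3] open=0.0098
t=6.4 tcp=[ 0.419  -0.1463  0.1994] f=[ 0.3 -0.4 -0.5] open=0.0104
t=8.0 tcp=[0.5873 0.2532 0.2001] f=[-0.6 -0.6 -0.1] open=0.0099
True t=9.4 tcp=[0.5866 0.2554 0.0819] f=[-1.7 -0.6  6.9] open=0.0098
```

```bash
python3 - <<'E'
from h import *
env.grip(.035); env.movel([*TRAY,.2],.2); print(st())
p,y=S["tier"]; env.grip(.085,60)
env.reach([*p,.2],quat(202.3))
for n in("top","side"):
    im,d=camera(n); cv2.imwrite(f"pics/{n}2.png",im)
a=cv2.imread("pics/top2.png")[110:210,100:300];b=cv2.imread("pics/side2.png")[110:210,180:380]
cv2.imwrite("pics/v2.png",cv2.resize(np.vstack([a,b]),None,fx=3,fy=3,interpolation=cv2.INTER_CUBIC)); print(st())
E
```

```text
t=10.5 tcp=[0.5862 0.2555 0.199 ] f=[-0.6  0.8 -1.2] open=0.0355
t=12.2 tcp=[ 0.6208 -0.0105  0.1997] f=[ 0.5  0.1 -0.2] open=0.0852
```

View pics/v2.png

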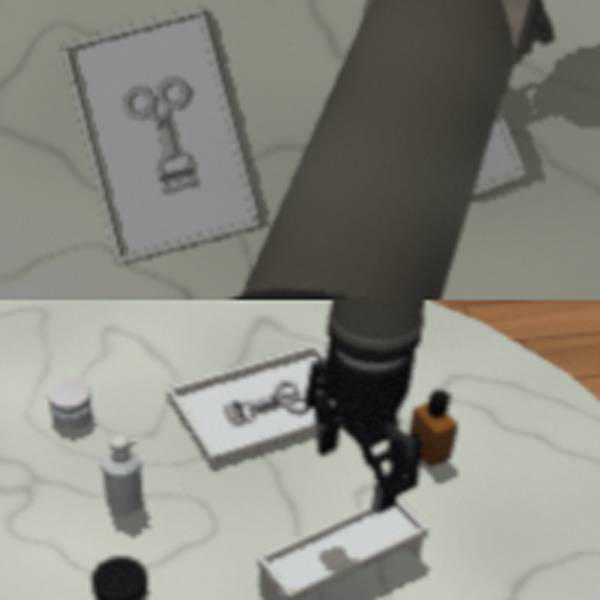

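The curler lies at the tray centre, top pixel (155,155), and is aligned. The tier is next.

```bash
python3 - <<'E'
from h import *
p,y=S["tier"]
env.movel([*p,.13],.15); s=env.movel([*p,.094],.06,stop_force=6); print(s,st())
env.grip(0.0,60); print(st())
env.movel([*p,.12],.06); env.dwell(.2); print(st())
env.movel([*p,.22],.15); print(st())
for n in("side","top"):
    im,d=camera(n); cv2.imwrite(f"pics/{n}3.png",im)
E
```

```text
False t=13.6 tcp=[ 0.6206 -0.0134  0.094 ] f=[-0.1 -0.6 -0.8] open=0.0851
t=13.9 tcp=[ 0.6208 -0.0129  0.0948] f=[-1.8  0.9  4.2] open=0.0591
t=14.7 tcp=[ 0.6202 -0.0132  0.1196] f=[ 0.1  0.3 -2.8] open=0.0587
t=15.5 tcp=[ 0.6199 -0.013   0.2191] f=[ 0.2  1.  -3.3] open=0.0590
```

View pics/side3.png

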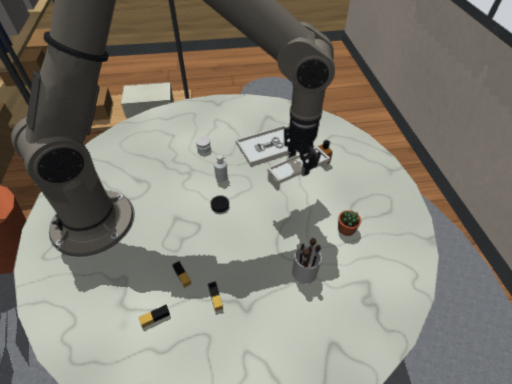

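The tier is held level at (300,165) in the side view, with about 2.6 N of weight.

```bash
python3 - <<'E'
from h import *
env.reach([*TRAY,.22],quat(196.2)); print(st())
env.movel([*TRAY,.13],.15); s=env.movel([*TRAY,.098],.03,stop_force=5); print(s,st())
E
python3 - <<'E'
from h import *
ims=[]
for n in("side","top"):
    im,d=camera(n); ims.append(im)
cv2.imwrite("pics/v4.png",cv2.resize(np.hstack([ims[0][100:200,200:320],ims[1][90:190,95:215]]),None,fx=3.3,fy=3.3,interpolation=cv2.INTER_CUBIC))
E
```

```text
t=16.7 tcp=[0.5876 0.2531 0.22  ] f=[-0.1 -1.6 -2.6] open=0.0589
True t=18.3 tcp=[0.5868 0.2554 0.1008] f=[-1.9 -0.2  4.7] open=0.0592
```

View pics/v4.png

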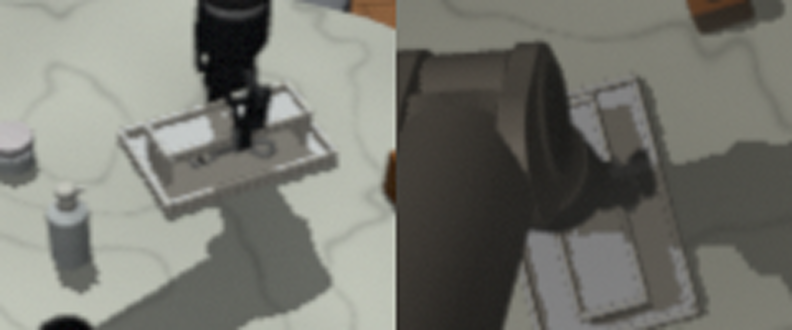

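Contact came at the expected height (0.1008), and the tier sits inside the walls over the curler. I'll release it and check.

```bash
python3 - <<'E'
from h import *
env.grip(.080); env.movel([*TRAY,.2],.15); print(st())
p,y=S["lip"]; env.reach([*p,.2],quat(y)); env.grip(.045,25); print(st())
for n in("top","side"):
    f,d=camera(n); cv2.imwrite(f"pics/{n}5.png",f)
    P=cloud(n,d); X,Y,Z=P[...,0],P[...,1],P[...,2]; g=cv2.cvtColor(f,cv2.COLOR_BGR2GRAY)
    m=(np.hypot(X-.587,Y-.2555)<.1)&(cv2.medianBlur(Z.astype(np.float32),3)>.033)
    cs,_=cv2.findContours(m.astype(np.uint8),cv2.RETR_EXTERNAL,cv2.CHAIN_APPROX_NONE); c=max(cs,key=cv2.contourArea).reshape(-1,2)
    Q=onplane(n,c,.053)[:,:2]*1e3; (a,b),(w,h),t=cv2.minAreaRect(Q.astype(np.float32)); 
    if w<h:w,h,t=h,w,t+90
    print(n,np.round([a,b,w,h,t],1))
a=cv2.imread("pics/top5.png")[100:210,105:205];b=cv2.imread("pics/side5.png")[100:210,210:330]
cv2.imwrite("pics/v5.png",cv2.resize(np.hstack([a,b]),None,fx=3.5,fy=3.5,interpolation=cv2.INTER_CUBIC))
E
```

```text
t=19.6 tcp=[0.5864 0.2555 0.1992] f=[ 0.2  0.6 -0. ] open=0.0802
t=22.2 tcp=[ 0.3481 -0.3019  0.2   ] f=[-0.  -1.3  1. ] open=0.0451
top [584.6 252.3 179.1  61.7  16.2]
side [585.7 244.7 187.2  75.8  15.6]
```

View pics/v5.png

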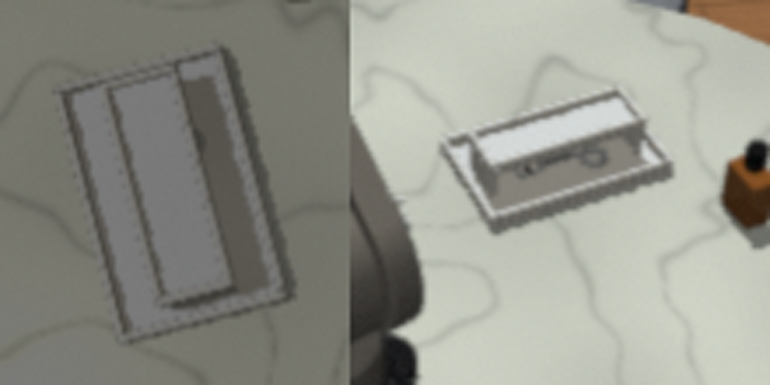

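The tier stands centred and aligned: 16.2° against 16.2° for the tray, with the centre within about 3 mm. The lipstick is next.

```bash
python3 - <<'E'
from h import *
p,y=S["lip"]
env.movel([*p,.12],.15); s=env.movel([*p,.0835],.05,stop_force=5); print(s,st())
env.grip(0,25); print(st())
env.movel([*p,.2],.15); env.dwell(.1); print(st())
ims=[camera(n)[0] for n in("side","top")]
cv2.imwrite("pics/v6.png",cv2.resize(np.hstack([ims[0][200:320,140:270],ims[1][190:310,300:430]]),None,fx=3,fy=3,interpolation=cv2.INTER_CUBIC))
E
```

```text
False t=23.8 tcp=[ 0.348  -0.3022  0.0836] f=[ 0.3  0.5 -0.6] open=0.0450
t=24.2 tcp=[ 0.3481 -0.3021  0.0838] f=[-0.3  0.5  4.9] open=0.0218
t=25.2 tcp=[ 0.3476 -0.3016  0.1992] f=[ 1.  -1.   0.4] open=0.0208
```

View pics/v6.png

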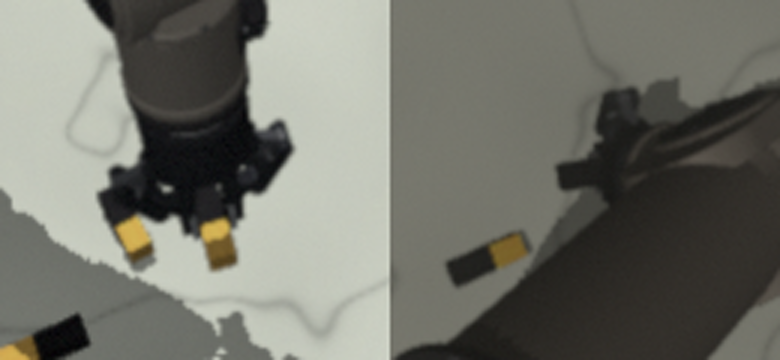

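The lipstick is held at (215,240) in the crop. I'll place it in the tier.

```bash
python3 - <<'E'
from h import *
T=np.array([.5865,.2550])
env.reach([*T,.24],quat(196.2)); print(st())
env.movel([*T,.155],.15); s=env.movel([*T,.1283],.03,stop_force=4); print(s,st())
if s or env.get_state()["tcp_pos"][2]<.1295:
    env.grip(.032); print(st()); env.movel([*T,.22],.12); print(st())
p,_=S["bottle"]; env.grip(.070,30); env.reach([*p,.22],quat(180)); print(st())
ims=[camera(n)[0] for n in("side","top")]
cv2.imwrite("pics/v7.png",cv2.resize(np.hstack([ims[0][90:210,190:330],ims[1][90:210,95:225]]),None,fx=2.9,fy=2.9,interpolation=cv2.INTER_CUBIC))
E
```

```text
t=27.5 tcp=[0.5869 0.253  0.2402] f=[-0.2 -0.3 -0.7] open=0.0211
True t=29.0 tcp=[0.5862 0.2549 0.1299] f=[ 0.1 -0.   5.5] open=0.0213
t=29.2 tcp=[0.5855 0.2548 0.129 ] f=[ 1.7  0.3 -0.2] open=0.0317
t=30.1 tcp=[0.586  0.255  0.2193] f=[-1.3  1.  -0.5] open=0.0319
t=31.5 tcp=[0.4021 0.1231 0.2207] f=[ 0.4  0.4 -0.4] open=0.0700
```

View pics/v7.png

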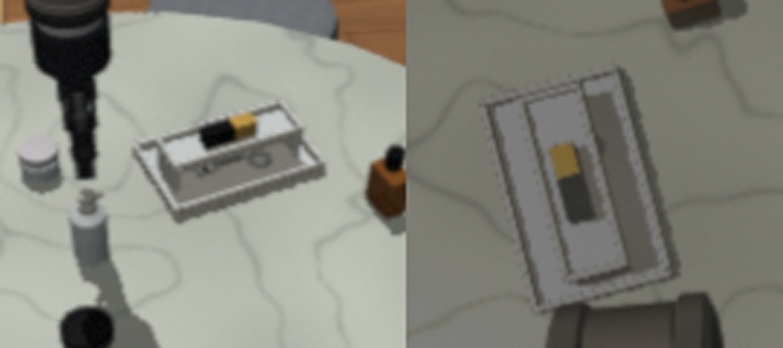

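The lipstick lies flat in the tier at crop position (230,130). Now the bottle.

```bash
python3 - <<'E'
from h import *
p,_=S["bottle"]
env.movel([*p,.16],.15); s=env.movel([*p,.104],.07,stop_force=5); print(s,st())
if not s:
    env.grip(0,30); print(st())
    env.movel([*p,.13],.08); env.dwell(.1); print(st())
ims=[camera(n)[0] for n in("side","top")]
cv2.imwrite("pics/v8.png",cv2.resize(np.hstack([ims[0][110:230,150:290],ims[1][150:270,135:265]]),None,fx=2.9,fy=2.9,interpolation=cv2.INTER_CUBIC))
E
```

```text
False t=33.1 tcp=[0.4007 0.1221 0.1043] f=[-0.3  0.5  0.5] open=0.0697
t=33.5 tcp=[0.4008 0.1222 0.1045] f=[-1.6 -0.7  6.5] open=0.0410
t=34.0 tcp=[0.4002 0.1221 0.1297] f=[-0.4  0.3 -1. ] open=0.0410
```

View pics/v8.png

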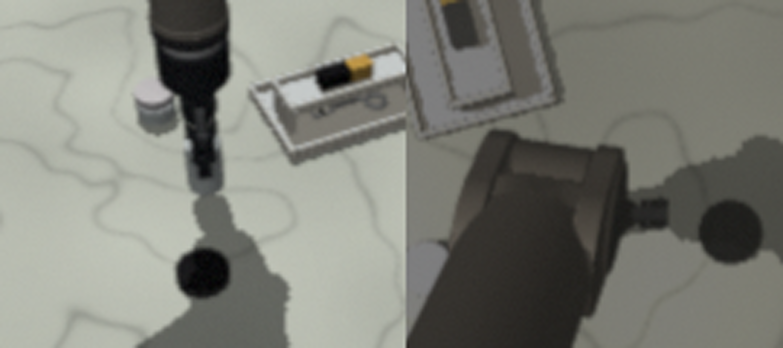

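```bash
python3 - <<'E'
from h import *
p,_=S["bottle"]; T=np.array([.592,-.1825])
env.movel([*p,.30],.2); env.reach([*T,.30],quat(90)); print(st())
env.movel([*T,.14],.15); s=env.movel([*T,.1025],.03,stop_force=4); print(s,st())
ims=[camera(n)[0] for n in("side","top")]
cv2.imwrite("pics/v9.png",cv2.resize(np.hstack([ims[0][190:310,230:370],ims[1][90:210,260:390]]),None,fx=2.9,fy=2.9,interpolation=cv2.INTER_CUBIC))
E
```

```text
t=36.5 tcp=[ 0.5921 -0.1812  0.2995] f=[-0.6  0.6 -0.7] open=0.0410
True t=38.8 tcp=[ 0.5919 -0.1824  0.1046] f=[-1.1  0.6  5.9] open=0.0411
```

View pics/v9.png

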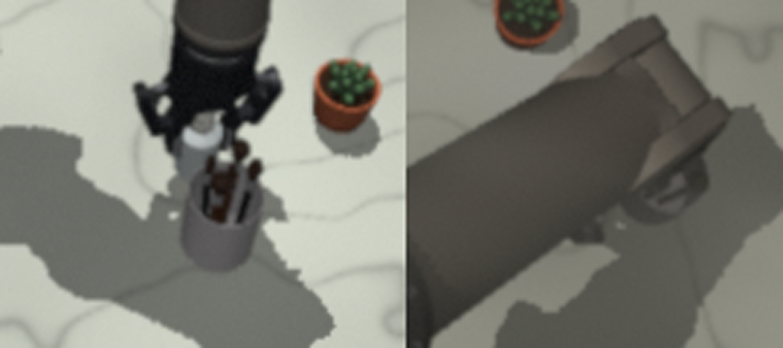

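```bash
python3 - <<'E'
from h import *
T=np.array([.592,-.1825])
env.grip(.062); env.movel([*T,.26],.15); print(st())
p,_=S["jar"]; env.grip(.080,40); env.reach([*p,.2],quat(180))
for n in("top","side"):
    f,d=camera(n); cv2.imwrite(f"pics/{n}10.png",f); P=cloud(n,d); X,Y,Z=P[...,0],P[...,1],cv2.medianBlur(P[...,2].astype(np.float32),3)
    m=(np.hypot(X-.592,Y+.1825)<.04)&(Z>.05); cs,_=cv2.findContours(m.astype(np.uint8),cv2.RETR_EXTERNAL,cv2.CHAIN_APPROX_NONE); c=max(cs,key=cv2.contourArea).reshape(-1,2)
    (x,y),R=cv2.minEnclosingCircle((onplane(n,c,.064)[:,:2]*1e3).astype(np.float32)); print(n,"bottle",x,y,R, P[(np.hypot(X-.592,Y+.1825)<.04)&(Z>.012)].mean(0))
    for q,r in((( .592,-.2675),.05),((.349,.275),.05)):
        k=(np.hypot(X-q[0],Y-q[1])<r)&(Z>.012); print(n,q,np.percentile(P[k][:,:2],[3,97],axis=0).mean(0).round(4))
a=cv2.imread("pics/top10.png")[90:210,260:390];b=cv2.imread("pics/side10.png")[190:310,230:370]
cv2.imwrite("pics/v10.png",cv2.resize(np.hstack([b,a]),None,fx=2.9,fy=2.9,interpolation=cv2.INTER_CUBIC))
E
```

```text
t=40.4 tcp=[ 0.5916 -0.1821  0.259 ] f=[-0.6  0.2 -0.6] open=0.0621
top bottle 588.19140625 -185.29922485351562 22.60868263244629 [ 0.58570542 -0.18110681  0.0681686 ]
top (0.592, -0.2675) [ 0.5909 -0.2645]
top (0.349, 0.275) [0.3463 0.2711]
side bottle 598.040771484375 -186.28634643554688 31.32342529296875 [ 0.58866921 -0.193657    0.0619471 ]
side (0.592, -0.2675) [ 0.594  -0.2683]
side (0.349, 0.275) [0.3512 0.2531]
```

View pics/v10.png

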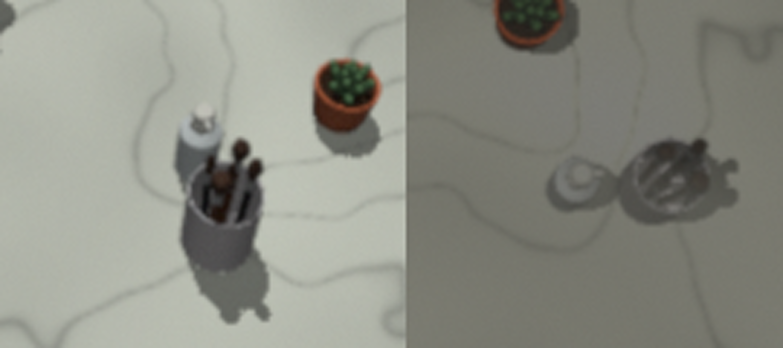

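The bottle stands left of the canister at about (0.590, -0.184), and the canister hasn't moved. Now the jar.

```bash
python3 - <<'E'
from h import *
p,_=S["jar"]; T=np.array([.515,-.1825])
env.movel([*p,.13],.15); s=env.movel([*p,.085],.06,stop_force=5); print(s,st())
if s: raise SystemExit
env.grip(0,40); print(st()); g=env.get_state()["tcp_pos"][2]
env.movel([*p,.28],.2); env.dwell(.1); print(st())
env.reach([*T,.28],quat(180)); env.movel([*T,.12],.15); s=env.movel([*T,g-.002],.03,stop_force=4); print(s,g,st())
ims=[camera(n)[0] for n in("side","top")]
cv2.imwrite("pics/v11.png",cv2.resize(np.hstack([ims[0][190:310,210:350],ims[1][90:210,260:390]]),None,fx=2.9,fy=2.9,interpolation=cv2.INTER_CUBIC))
E
```

```text
False t=44.2 tcp=[0.3497 0.275  0.0851] f=[-0.2 -0.1  0.6] open=0.0799
t=44.6 tcp=[0.3497 0.2753 0.0856] f=[-1.8 -0.4  7.5] open=0.0487
t=45.9 tcp=[0.349  0.2745 0.2791] f=[-0.5 -0.9 -1.1] open=0.0483
True 0.0855719239773426 t=49.9 tcp=[ 0.5148 -0.1825  0.0856] f=[0.1 1.  3.8] open=0.0486
```

View pics/v11.png

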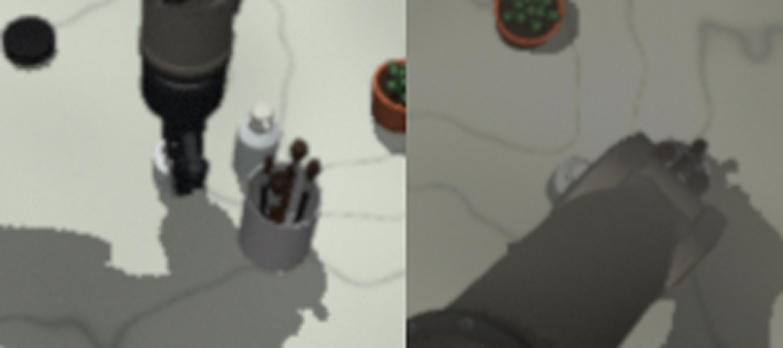

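The jar is down and clear of the bottle. I'll release it, retreat and check everything.

```bash
python3 - <<'E'
from h import *
T=np.array([.515,-.1825])
env.grip(.070); env.movel([*T,.26],.15); env.goto_joints([-1.345,.477,.022,1.555,-.011,1.109,-.083]); env.dwell(.3); print(st())
for n in("top","side"):
    f,d=camera(n); cv2.imwrite(f"pics/{n}12.png",f); P=cloud(n,d); P0=np.load(f"P_{n}.npy")
    def cen(P,q,r,z):
        X,Y,Z=P[...,0],P[...,1],cv2.medianBlur(P[...,2].astype(np.float32),3)
        m=(np.hypot(X-q[0],Y-q[1])<r)&(Z>z); return np.percentile(P[m][:,:2],[3,97],axis=0).mean(0)
    def circ(q,r,z0,z):
        X,Y,Z=P[...,0],P[...,1],cv2.medianBlur(P[...,2].astype(np.float32),3)
        m=(np.hypot(X-q[0],Y-q[1])<r)&(Z>z0); cs,_=cv2.findContours(m.astype(np.uint8),cv2.RETR_EXTERNAL,cv2.CHAIN_APPROX_NONE); c=max(cs,key=cv2.contourArea).reshape(-1,2)
        (x,y),R=cv2.minEnclosingCircle((onplane(n,c,z)[:,:2]*1e3).astype(np.float32)); return np.round([x,y,R],1)
    print(n,"jar",circ((.515,-.1825),.037,.026,.038),"bottle",circ((.591,-.183),.036,.05,.064))
    for lab,q,r,z in(("tray",(.587,.2555),.15,.01),("can",(.592,-.2675),.046,.012),("compact",(.386,0),.05,.008),("perf",(.757,.15),.06,.012),("succ",(.75,-.145),.06,.012)):
        print(lab,"shift mm",((cen(P,q,r,z)-cen(P0,q,r,z))*1e3).round(1))
    if n=="top":
        hsv=cv2.cvtColor(f,cv2.COLOR_BGR2HSV); g=cv2.cvtColor(f,cv2.COLOR_BGR2GRAY); X,Y=P[...,0],P[...,1]
        m=(np.hypot(X-.587,Y-.2555)<.055)&((g<60)|(hsv[...,1]>100)); v,u=np.nonzero(m); Q=onplane(n,np.c_[u,v],.068)[:,:2]*1e3; print("lip",Q.mean(0),"tray rect",cv2.minAreaRect(Q.astype(np.float32)))
a=cv2.imread("pics/top12.png")[70:250,110:390];cv2.imwrite("pics/v12.png",cv2.resize(a,None,fx=2.8,fy=2.8,interpolation=cv2.INTER_CUBIC))
E
```

```text
t=55.0 tcp=[0.2214 0.6379 0.3041] f=[ 0.4  0.2 -0.9] open=0.0699
top jar [ 513.3 -183.8   25.2] bottle [ 588.2 -185.3   22.6]
tray shift mm [ 0.8 -0.2]
can shift mm [-0.2  0. ]
compact shift mm [-0. -0.]
perf shift mm [-0.4 -0.1]
succ shift mm [-0.2  0.3]
lip [582.18818033 250.33445168] tray rect ((583.6441040039062, 243.43377685546875), (69.710205078125, 43.33728790283203), 9.516694068908691)
side jar [ 515.  -187.9   27.4] bottle [ 598.  -186.3   31.3]
tray shift mm [  0.3 -18.9]
can shift mm [-0.  -0.1]
compact shift mm [0.  0.5]
perf shift mm [ 0.1 -1. ]
succ shift mm [0.3 0.9]
```

View pics/v12.png

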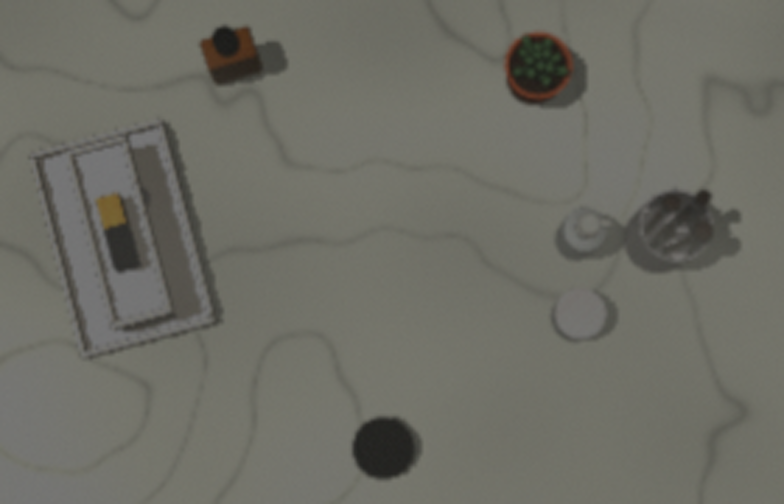

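View pics/side12.png

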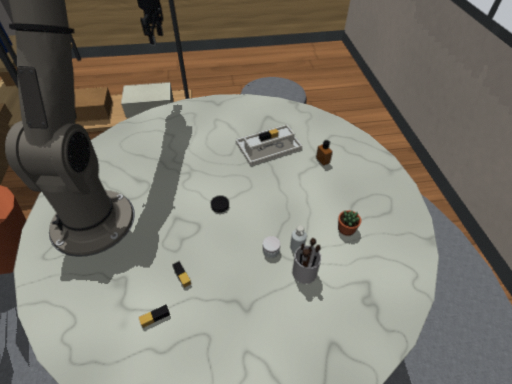

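```bash
python3 - <<'E'
from h import *
job.job_done(); print(st())
E
```

```text
the job is handed in; nothing more can be done
the job is handed in; nothing more can be done
```

The vanity table is tidied and I handed the job in at about 55 s of the 144 s allowed; no verdict was reported.

**What I did:**
- Laid the eyelash curler lengthwise in the middle of the lower tray.
- Stood the upper tray over the curler.
- Laid the farthest of the three lipsticks in the upper tray.
- Stood the pump bottle left of the canister, and the cream jar in front of the bottle.
- Set each one down until light contact, then released it.

**Last checks:**

| Item | Measured | Wanted |
|---|---|---|
| Upper tray (after release) | centre within about 3 mm, aligned to within about 1° | 12 mm lengthwise, 15 mm across, 0.15 rad |
| Bottle, left of canister axis | about 82–85 mm | 70–100 mm |
| Bottle, front to back of canister | about 2–4 mm off | within 15 mm |
| Jar to bottle axis | about 75 mm | 61–91 mm |
| Canister, compact, perfume, succulent | moved 1 mm or less | under 25 mm |

- **Curler:** I checked it by eye against the tray centre before the upper tray went on, and have only glimpsed it since.
- **Lipstick:** it looks flat and central. Its measured outline in the last check was wider than the lipstick, so I relied on the pictures there.

**Where the views disagreed:**
- **Lower tray:** the side view gave a shift of 19 mm, against under 1 mm from the top view. The upper tray now covers part of it in the side view and its corners sit at the same pixels as at the start, so I took the side figure as an artefact.
- **Bottle:** the side view put it about 10 mm farther back than the top view. Its outline was inflated there, so I trusted the top view.

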